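Clean the print head of the label printer with the cleaning pen

ROBOT

A 7-joint arm with a two-finger parallel gripper is mounted at the origin on the work surface. World frame = base frame: x ahead of the robot, y to its left, z up, the work surface at z = 0. Lengths are in mm, angles in rad, forces in N, time in s.
With the tool pointing down it reaches from about 400 to 925 mm from the base axis. Payload 4.1 kg.
Tool frame: the origin (TCP) lies at the very end of the fingers, on their centre line; the grasp point (between the pads) lies 19 mm behind it; z points along the fingers, y is the line along which they close (so a half turn about z gives the same grasp; the last joint's range is limited). The gripper opens to 85 mm and grips with 20 to 120 N. Pads are 22 mm wide; open, the fingers measure 114 mm over their backs; the gripper's body (76 mm by 85 mm) begins 54 mm behind the grasp point. The pads swing forward as they close: fully open they stand 13 mm farther back than shut.
Start: joints at [-1.309, 0.398, 0.045, 1.537, -0.019, 1.207, -0.051], TCP at [229.446, 608.193, 231.347] pointing down, gripper open.
Joint ranges: [-2.82, 2.82], [-0.49, 2.23], [-1.37, 1.46], [0, 2.46], [-1.36, 4.5], [0.23, 2], [-2.94, 2.94]. Speed limits (rad/s): [2.57, 2.57, 3.14, 3.14, 3.14, 3.14, 3.14].

INTERFACE

Orientations are given as a unit quaternion [x, y, z, w].
In Python, from station import * gives the robot as it stands.
- The arm moves only by the tool servo_tool, never from a script. Its argument "rows" is a list of rows, each a list of 5 numbers: the opening, from -1 (shut) to 1 (fully open), then the shift along the tool's x, y, z in units of 60 cm (1.0 is 60 cm), then the turn about the tool's z in units of pi/2 rad (1.0 is pi/2 rad). In form: [[gripper, dx, dy, dz, spin], ...]. A call has 1 to 20 rows; each row is the pose to reach, as a shift and turn from the pose commanded when the call began, along the tool's axes at that moment; what a row does not reach only later rows make up. A row lasts 1/8 s, in which the tool goes at most 62.5 mm and 10.7 degrees, less where a joint would pass 70% of its speed; a pose out of reach is approached as far as the arm can. A call with a number of a shift or a turn outside -1 to 1 is refused whole. A call with a gripper value outside its range is refused whole. The fingers move at their own pace and stop on an object; "newtons" is the grip in N (left out, the last holds). Time passes only in rows, so rows that repeat a pose let the fingers close. It gives the time, the measured TCP pose, the force, the opening and the grip force at its end, in the units of the state.
- get_state(): the state, without advancing time (a new reading comes with each control period).
- grab_frame(name): name is "scene" or "top" or "wrist"; returns the picture (480x640x3 uint8, blue, green, red); there is no depth.
- calibration(name): a dict with "K" (3x3 intrinsics, pixels), "k1" (the pictures are not rectified: a ray, as slopes to the right and down, at radius r is drawn at 1 + k1 r^2 times it, then the intrinsics apply), "pose" (4x4, takes a point from camera to world coordinates). Camera axes: x right, y down, z forward; pixel columns grow to the right and rows downward; lengths in mm; the calibration is good to about 2 mm. A picture is of the moment at which its call begins: read the wrist's pose just before it. calibration takes no time and is no camera call; for the wrist camera it gives the pose at the moment of the call.
- hand_in(): hands the job in; it is judged then, once.
The state is a dict: "time": time; "joint_pos": joint angles; "qd": joint speeds; "joint_efforts": joint torques, N m; "tool_pos": TCP position; "eef_rot": TCP orientation; "force": force on the tool from outside, world axes, zero at the start; "torque": the same for the moment, N m; "grip_width": finger opening in mm; "finger_force": force on a finger pad.
Only numpy, scipy, OpenCV 4.12 (cv2) and the standard library are available. Lean on these libraries where they do the work, as an engineer would, in place of code of your own. Each camera call takes 0.05 s, during which the arm holds its last target. There are 200 camera calls.

TASK

The label printer is open for cleaning: take the white and blue cleaning pen from the pen stand, hold it square to the sloping print head, set its felt tip down on the far end of the thin brown print line (the end farther from the robot) and draw it slowly all the way to the near end, pressing lightly but steadily and not lifting it on the way. The head floats on springs and may sit deeper or crooked, so feel for it and follow it without ever bearing down hard. Then stand the pen back in its socket, tip down and fully home, and let go; keep the gripper off the printer and leave the lid, the two markers, the label roll and the culture dishes as they are.

Things in the scene. Friction and masses are not known exactly. Their poses are not given: they have to be found in the camera images.
- printer: Label printer, fixed to the bench, cream and charcoal, 240 mm deep, 200 mm wide, walls 108 mm high. Origin: centre of its underside; x runs from its front panel (88 mm high, at x -120 mm) to its rear, y along its width, z up. It stands sideways: the front faces roughly to the robot's right (world -y), its +y side faces the robot. The paper bay is empty.
- head_bay: Black bracket ends of the print head, fixed in the printer at its x -70, y 0, z 112 mm; same frame as point print_line. The pale head plate between them is 26 mm across (x), 118 mm long (y), free at both ends (side walls 84 mm from its middle). Pressed, the plate yields about 1 mm per 3 N, springs back, and bottoms after 4 mm; over 8 N is bearing down too hard.
- print_line (a point): Nominal middle of the brown print line, 3 mm wide, 104 mm long (52 each way along y). x goes up the slope to the printer's rear, y along the line (+y end nearer the robot), z square out of the face, leaning 38 deg to the printer's front. The real face rests 1 to 7 mm below this point (along -z), its ends up to 2.1 mm higher or lower than its middle: not measured, to be felt.
- lid (a joint): Opening angle of the printer's cream lid, rad, 0 shut; found at 0.7 to 0.8 on a stiff hinge along the printer's rear edge (printer x 105, z 112 mm). The lid, with a black roller near its edge, leans over the paper bay behind the head: an upright gripper over the head would foul it, one leaning to the printer's front is clear. Leave it so.
- lid_edge (a point): Middle of the outer edge of the lid, 216 mm out from its hinge line.
- pen: Cleaning pen: white barrel with blue end and blue band, 130 mm long, 14 mm in diameter, 18 to 33 g, with a firm pale round-ended felt tip 8 mm in diameter, 20 mm long. Origin at the end of the tip; z runs up the pen to the blue end. It starts upright, tip down, in one of the three sockets of the stand, tip 8 mm above the bench.
- pen_tip (a point): The end of the pen's felt tip (the pen's origin), axes as the pen.
- stand: Grey pen stand, fixed to the bench, 150 mm long (x), 56 mm wide (y), 50 mm high; origin: centre of its underside. Sockets at x -45, 0 and +45 mm, y 0: 17 mm holes with chamfered mouths, 22 mm deep, then 11 mm holes for the felt. A pen fully home rests on the step between, tip 8 mm above the bench, its upper 88 mm standing out.
- marker_red: Red marker, same shape and size as the cleaning pen, standing in another socket of the stand. Leave it alone.
- marker_black: Black marker, same shape and size, standing in the third socket. Leave it alone.
- label_roll: Roll of white labels lying flat on the bench, 90 mm in diameter, 57 mm high; origin under its centre. Leave it alone.
- dishes: Stack of three red culture dishes, 91 mm in diameter, 48 mm high; origin under its centre. Leave it alone.

How it is judged:
By the outcome, as a careful person would: the job done as asked, in the order asked, and still so for the second after the job is handed in, with the robot touching nothing.
It also fails if it takes over 72 s, if anything falls off the work surface, if the arm or the gripper's body presses on something with over 40 N, if the wrist force passes 120 N, or if a joint passes its speed limit or range.

## Working session

There is one attempt and no reset: what is moved stays moved. The work goes in short steps, Python scripts to look and compute and a tool call to move; the robot and the scene stay as the last step left them, time stands still between calls to the robot, and variables do not carry over. Pictures are saved under pics/ and viewed, at most 10 in all, crops included, and the job is handed in when it is done.

Besides the shell and the picture viewer there is one more tool, called as name(argument=value, ...), one argument or row to a line, values as JSON. servo_tool: Moves the arm, as the interface text tells. Shifts and turns lie within -1 to 1; 1 stands for 60 cm of shift or pi/2 rad of turn. Its arguments: {"type":"object","properties":{"rows":{"type":"array","items":{"type":"array","items":{"type":"number","minimum":-1,"maximum":1}}},"newtons":{"type":"number"}},"required":["rows"]}

```bash
ls; mkdir -p pics
python3 - <<'E'
from station import *
import cv2
s=get_state(); print(s)
for n in("scene","top","wrist"):
    c=calibration(n); print(n,c)
    cv2.imwrite(f"pics/{n}0.png",grab_frame(n))
E
```

```text
pics
{'time': 0.0, 'joint_pos': array([-1.30897162,  0.39918171,  0.04503556,  1.53789722, -0.01872212,
        1.20690351, -0.05067313]), 'qd': array([-0.00047615, -0.00069632,  0.0004213 ,  0.00068234,  0.00094915,
       -0.00010786, -0.0007855 ]), 'joint_efforts': array([ 1.98041016e-04, -4.75125146e+01,  1.36482865e+00, -2.54219127e+01,
        1.15241067e-02,  9.80967132e-03, -4.52544668e-06]), 'tool_pos': array([229.22709121, 607.54975286, 230.26248895]), 'eef_rot': array([ 1.79371608e-01,  9.83780899e-01, -9.76745440e-04, -1.19397682e-04]), 'force': array([ 0.20715385, -0.12275827,  0.73252515]), 'torque': array([-0.06866542,  0.00125285, -0.03767706]), 'finger_force': 0.0, 'grip_width': 85.32144174395019}
scene {'K': array([[435.51552849,   0.        , 319.40856855],
       [  0.        , 435.51552849, 240.63745117],
       [  0.        ,   0.        ,   1.        ]]), 'k1': -0.047180059084824616, 'pose': array([[-5.70101761e-01, -7.12187404e-01,  4.09601127e-01,
         2.66921352e+02],
       [-8.21508090e-01,  5.00476320e-01, -2.73217699e-01,
         2.15273471e+02],
  
[... 557 characters left out ...]
42e-03, -1.32279429e-01, -9.91197835e-01,
         9.72189013e+02],
       [ 0.00000000e+00,  0.00000000e+00,  0.00000000e+00,
         1.00000000e+00]])}
wrist {'K': array([[355.71137924,   0.        , 316.72439564],
       [  0.        , 355.71137924, 237.82743531],
       [  0.        ,   0.        ,   1.        ]]), 'k1': -0.018235548166412815, 'pose': array([[ 3.52213499e-01,  8.99086381e-01,  2.59979481e-01,
         1.64272007e+02],
       [ 9.35917871e-01, -3.37804918e-01, -9.97275114e-02,
         6.32199322e+02],
       [-1.84129990e-03,  2.78444818e-01, -9.60450463e-01,
         3.72933315e+02],
       [ 0.00000000e+00,  0.00000000e+00,  0.00000000e+00,
         1.00000000e+00]])}
```

View pics/scene0.png

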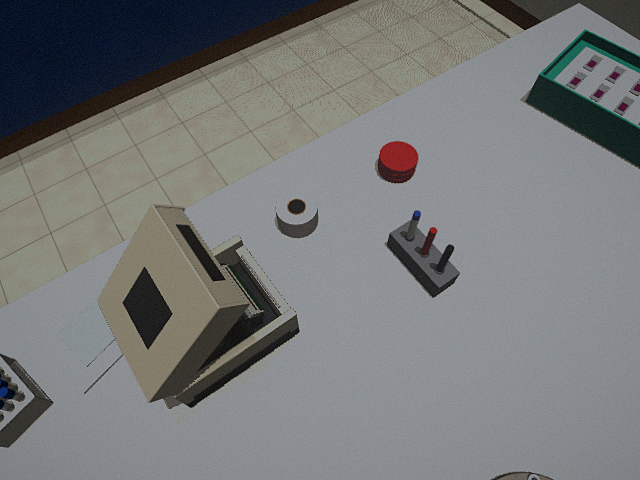

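View pics/top0.png

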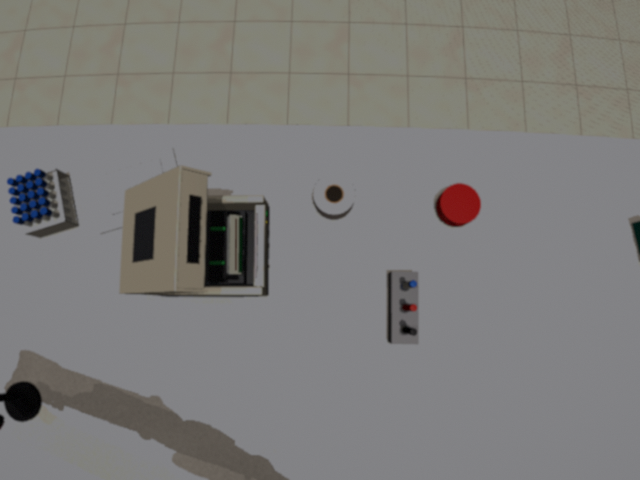

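```bash
cat > h.py <<'E'
import numpy as np, cv2
from station import *
def crops(specs,out):
    # specs: (image, x0,y0,w,h) tiles of 400x300
    t=[cv2.resize(im[y:y+h,x:x+w],(400,300),interpolation=cv2.INTER_CUBIC) for im,x,y,w,h in specs]
    cv2.imwrite(out,np.vstack([np.hstack(t[i:i+2]) for i in range(0,len(t),2)]))
def proj(P,c):
    T=np.linalg.inv(c["pose"]); q=np.asarray(P,float)@T[:3,:3].T+T[:3,3]
    s=q[...,:2]/q[...,2:]; s=s*(1+c["k1"]*(s**2).sum(-1,keepdims=True))
    return s@c["K"][:2,:2].T+c["K"][:2,2]
def ray(px,c):
    d=(np.asarray(px,float)-c["K"][:2,2])/np.diag(c["K"])[:2]; s=d.copy()
    for _ in range(20): s=d/(1+c["k1"]*(s**2).sum())
    v=c["pose"][:3,:3]@np.r_[s,1]; return c["pose"][:3,3],v/np.linalg.norm(v)
def tri(obs):
    A=np.zeros((3,3));b=np.zeros(3)
    for px,c in obs:
        o,v=ray(px,c); M=np.eye(3)-np.outer(v,v); A+=M; b+=M@o
    p=np.linalg.solve(A,b); return p,[np.round(proj(p,c)-px,1) for px,c in obs]
def onz(px,c,z):
    o,v=ray(px,c); return o+v*(z-o[2])/v[2]
E
python3 - <<'E'
from h import *
s=cv2.imread("pics/scene0.png");t=cv2.imread("pics/top0.png")
crops([(s,375,205,120,90),(t,350,260,120,90),(s,190,225,120,90),(t,110,165,180,135)],"pics/c1.png")
E
```

```text
(no output)
```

View pics/c1.png

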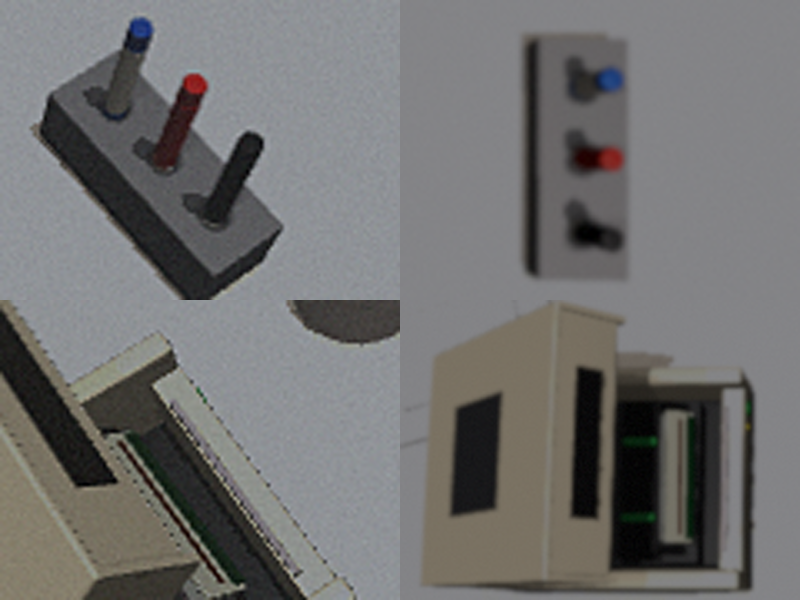

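Run:
```python
from h import *
from scipy.optimize import least_squares
S=calibration("scene");T=calibration("top")
for n,a,b in [("pen",(417.3,212.5),(412.7,284)),("red",(433.2,230.2),(413.3,307.7)),("black",(451.2,247.6),(413.3,331.7)),
 ("farfrontcorner",(239.5,235.5),(264.4,196)),("nearfront",(297,313),(266.6,294.6)),("linefar",(225.4,265.5),(237.4,217.7)),("linenear",(257.5,309),(236.5,271.7)),
 ("st1",(390.6,234.1),(391.4,271.1)),("st2",(408.9,220.6),(391.4,271.1)),("st2b",(408.9,220.6),(418.1,272)),("st3",(459.6,273.7),(418.1,343.4)),("st4",(438.9,288.1),(391.4,343.1))]:
    p,r=tri([(a,S),(b,T)]); print(n,p.round(1),*r)
for z,n,b in [(50,"st",(391.4,271.1)),(50,"st",(418.1,272)),(50,"st",(391.4,343.1)),(50,"st",(418.1,343.4)),(138,"pen",(412.7,284)),(138,"red",(413.3,307.7)),(138,"black",(413.3,331.7)),(109,"lf",(237.4,217.7)),(109,"ln",(236.5,271.7)),(108,"ff",(264.4,196)),(108,"nf",(266.6,294.6))]:
    print(n,onz(b,T,z).round(1))
```

```text
pen [ 532.8 -182.9  142.2] [-0.2 -0. ] [0.1 0.1]
red [ 488.8 -185.2  135.8] [-0. -0.] [0. 0.]
black [ 443.3 -185.8  136.7] [-0.6 -0.1] [0.4 0.5]
farfrontcorner [705.9 108.  101. ] [-0.2 -0. ] [0.2 0.1]
nearfront [510.4  99.5  94.5] [1.9 0.3] [-1.3 -1.2]
linefar [659.9 160.8 107.4] [0.7 0.1] [-0.5 -0.4]
linenear [551.4 156.2 112.3] [0.6 0.1] [-0.4 -0.3]
st1 [ 563.3 -158.5   44.1] [-0.7 -0.1] [0.5 0.6]
st2 [ 544.5 -153.8  132.4] [-8.5 -2.1] [5.2 6.9]
st2b [ 564.6 -213.2   44.1] [0.6 0.1] [-0.4 -0.4]
st3 [ 414.4 -215.4   40.3] [-0.3 -0.1] [0.2 0.2]
st4 [ 414.4 -158.9   43.8] [-0.3 -0.1] [0.2 0.2]
st [ 563.9 -156.6   50. ]
st [ 563.2 -212.8   50. ]
st [ 415.4 -157.6   50. ]
st [ 415.6 -212.9   50. ]
pen [ 533.3 -183.5  138. ]
red [ 488.8 -184.7  138. ]
black [ 444.2 -184.8  138. ]
lf [658.8 159.5 109. ]
ln [551. 156. 109.]
ff [704.4 107.4 108. ]
nf [507.8  95.2 108. ]
```

servo_tool(
  rows=[
    [-0.3,-0.57,-0.51,-0.117,0.77],
    [-0.3,-0.57,-0.51,-0.117,0.77],
    [-0.3,-0.57,-0.51,-0.117,0.77],
    [-0.3,-0.57,-0.51,-0.117,0.77],
    [-0.3,-0.57,-0.51,-0.117,0.77],
    [-0.3,-0.57,-0.51,-0.117,0.77],
    [-0.3,-0.57,-0.51,-0.117,0.77],
    [-0.3,-0.57,-0.51,-0.117,0.77],
    [-0.3,-0.57,-0.51,-0.117,0.77],
    [-0.3,-0.57,-0.51,-0.117,0.77],
  ],
  newtons=25,
)

```text
time: 1.4
tool_pos: [440.6, 202.5, 301.1]
eef_rot: [0.706, 0.708, -0.0, -0.0]
force: [0.6, 1.0, 0.0]
grip_width: 30.1
finger_force: 0.0
```

Run:
```python
from h import *
S=calibration("scene");T=calibration("top")
for n,a,b in [("lid tf",(155,207),(181.1,166.3)),("lid bf",(187,210),(209,173)),("lid tn",(217,279),(178.4,287.4)),("lid bn",(248,303),(204.5,288.3))]:
    p,r=tri([(a,S),(b,T)]); print(n,p.round(1),*r)
```

```text
lid tf [703.6 216.5 295.9] [-1.  -0.2] [0.8 0.6]
lid bf [703.  178.8 256.7] [-2.6 -0.6] [1.9 1.6]
lid tn [511.9 193.5 354.4] [4.  0.5] [-2.7 -2. ]
lid bn [510.8 176.6 257. ] [-1.4 -0.2] [0.9 0.8]
```

servo_tool(
  rows=[
    [-0.3,-0.22,0.27,0,0],
    [-0.3,-0.22,0.27,0,0],
    [-0.3,-0.22,0.27,0,0],
    [-0.3,-0.22,0.27,0,0],
    [-0.3,-0.22,0.27,0,0],
    [-0.3,-0.22,0.27,0,0],
    [-0.3,-0.22,0.27,0,0],
  ],
)

```text
time: 2.28
tool_pos: [602.6, 71.4, 301.5]
eef_rot: [0.706, 0.708, 0.0, -0.001]
force: [0.0, 1.0, -0.6]
grip_width: 30.1
finger_force: 0.0
```

Run:
```python
from h import *
import pickle
c=calibration("wrist"); print(get_state()["tool_pos"],c["pose"].round(3))
w=grab_frame("wrist"); cv2.imwrite("pics/w1.png",w); pickle.dump(c,open("w1.pkl","wb"))
```

```text
[602.64564242  71.44846891 301.47346964] [[ 1.00000e+00  5.00000e-03  0.00000e+00  6.03653e+02]
 [ 5.00000e-03 -9.61000e-01 -2.77000e-01  1.41427e+02]
 [-1.00000e-03  2.77000e-01 -9.61000e-01  4.44129e+02]
 [ 0.00000e+00  0.00000e+00  0.00000e+00  1.00000e+00]]
```

View pics/w1.png

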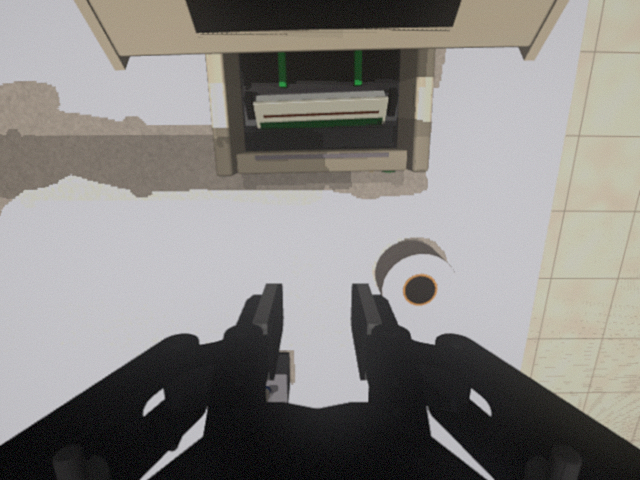

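Run:
```python
from h import *
w=cv2.imread("pics/w1.png"); cv2.imwrite("pics/w1c.png",cv2.resize(w[75:195,200:440],None,fx=3.333,fy=3.333,interpolation=cv2.INTER_CUBIC))
```

```text
(no output)
```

View pics/w1c.png

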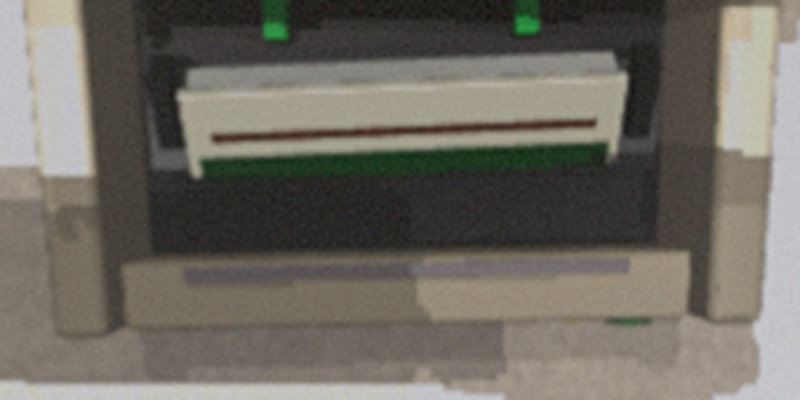

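Run:
```python
from h import *
import pickle
c=pickle.load(open("w1.pkl","rb"));T=calibration("top");S=calibration("scene")
a=onz((217.1,174.9),c,108);b=onz((427.4,171),c,108);print("walls",a,b,np.linalg.norm(a-b),np.degrees(np.arctan2(*(b-a)[[1,0]])))
m=(a+b)/2;u=(b-a)/np.linalg.norm(b-a); X=np.array([-u[1],u[0],0])
print("origin",m+120*X,"head nominal",m+50*X)
for z in(104,107,110,112):
    f=onz((379.1,111.9),c,z);n=onz((263.6,116.4),c,z); print(z,f.round(1),n.round(1),np.linalg.norm(f-n).round(1),np.degrees(np.arctan2(*(f-n)[[1,0]])).round(2), "headx",((f+n)/2-m)@X-120)
for n_,o in [("far",[((379.1,111.9),c),((237.4,217.7),T),((225.4,265.5),S)]),("near",[((263.6,116.4),c),((236.5,271.7),T),((257.5,309),S)])]:
    p,r=tri(o);print(n_,p.round(1),*r)
```

```text
walls [510.0286356  105.32900371 108.        ] [706.89787466 109.89433217 108.        ] 196.92216612709825 1.3284308970133207
origin [605.68124524 227.57941536 108.        ] head nominal [607.30408434 157.59822937 108.        ]
104 [659.7 162.1 104. ] [555.  157.8 104. ] 104.8 2.39 headx -67.65841347105741
107 [659.2 161.9 107. ] [555.4 157.6 107. ] 103.9 2.39 headx -67.82091682337553
110 [658.7 161.8 110. ] [555.8 157.5 110. ] 102.9 2.39 headx -67.98342017569365
112 [658.3 161.6 112. ] [556.1 157.4 112. ] 102.3 2.39 headx -68.09175574390571
far [659.4 161.2 108.2] [0.4 0.8] [-0.7 -0.2] [0.6 0.2]
near [553.7 157.  105.8] [-1.7  0.8] [-0.1 -1.2] [0.  0.6]
```

servo_tool(
  rows=[
    [-0.3,-0.425,-0.118,0.119,-0.021],
    [-0.3,-0.425,-0.118,0.119,-0.021],
    [-0.3,-0.425,-0.118,0.119,-0.021],
    [-0.3,-0.425,-0.118,0.119,-0.021],
    [-0.3,-0.425,-0.118,0.119,-0.021],
    [-0.3,-0.425,-0.118,0.119,-0.021],
    [-0.3,-0.425,-0.118,0.119,-0.021],
    [-0.3,-0.425,-0.118,0.119,-0.021],
  ],
)

```text
time: 3.32
tool_pos: [534.0, -183.5, 230.4]
eef_rot: [0.694, 0.72, 0.001, 0.0]
force: [0.3, 0.6, 0.1]
grip_width: 29.7
finger_force: 0.0
```

Run:
```python
from h import *
import pickle
s=get_state();c=calibration("wrist"); print(s["tool_pos"],s["eef_rot"],c["pose"].round(3)[:2],s["joint_pos"].round(2))
w=grab_frame("wrist"); cv2.imwrite("pics/w2.png",w); pickle.dump(c,open("w2.pkl","wb"))
cv2.imwrite("pics/w2c.png",w[0:480:1,120:520])
```

```text
[ 533.96221874 -183.49784462  230.39140977] [6.93778613e-01 7.20188083e-01 6.00663279e-04 3.07059202e-05] [[ 9.99000e-01  3.70000e-02  1.10000e-02  5.32422e+02]
 [ 3.80000e-02 -9.60000e-01 -2.78000e-01 -1.13501e+02]] [-0.31  0.3   0.7   1.76 -0.21  1.15  0.49]
```

View pics/w2.png

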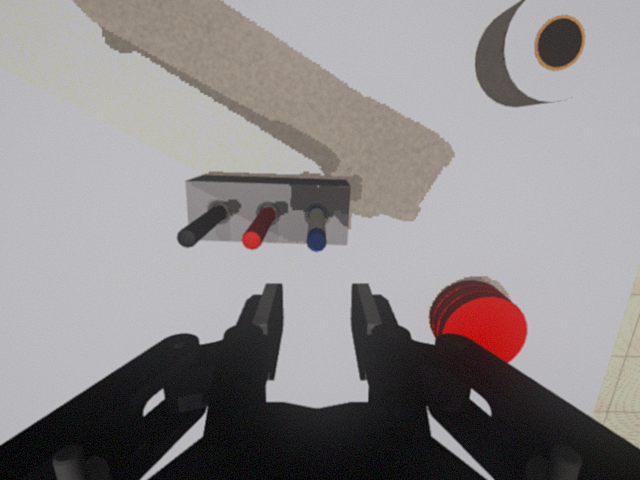

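Run:
```python
from h import *
import pickle
c=pickle.load(open("w2.pkl","rb"));T=calibration("top");S=calibration("scene")
for n,a,b,d in [("pen",(417.3,212.5),(412.7,284),(316.5,240)),("red",(433.2,230.2),(413.3,307.7),(252.5,240)),("black",(451.2,247.6),(413.3,331.7),(187.5,237))]:
    p,r=tri([(a,S),(b,T),(d,c)]); print(n,p.round(1),*r, onz(d,c,138).round(1))
for q in [(187,181),(349,184),(347,243),(189,237)]: print(onz(q,c,50).round(1))
```

```text
pen [ 533.8 -183.1  140.5] [-0.6  0.1] [ 0.1 -0.3] [-1.8  1.1] [ 535. -183.  138.]
red [ 489.4 -186.   133.6] [-0.2  0.1] [ 0.2 -0.3] [-1.  -0.1] [ 490.9 -184.7  138. ]
black [ 443.8 -186.3  134.1] [-1.   0.2] [0.4 0.1] [-1.2  1.2] [ 446.1 -184.2  138. ]
[ 416.6 -157.8   50. ]
[ 563.4 -155.    50. ]
[ 565.  -210.9   50. ]
[ 415.3 -210.7   50. ]
```

servo_tool(
  rows=[
    [-0.3,0,0.001,0.08,0],
    [-0.3,0,0.001,0.16,0],
    [-0.3,0,0.001,0.222,0],
    [-0.3,0,0.001,0.222,0],
    [-0.3,0,0.001,0.222,0],
    [-1,0,0.001,0.222,0],
    [-1,0,0.001,0.222,0],
    [-1,0,0.001,0.222,0],
    [-1,0,0.001,0.222,0],
    [-1,0,0.001,0.222,0],
  ],
  newtons=30,
)

```text
time: 4.62
tool_pos: [533.8, -185.7, 97.3]
eef_rot: [0.695, 0.719, 0.0, 0.0]
force: [-0.6, 0.4, 3.5]
grip_width: 13.2
finger_force: 29.5
```

Run:
```python
from h import *
s=get_state(); print(s["tool_pos"],s["force"],s["torque"],s["grip_width"],s["finger_force"])
```

```text
[ 533.83386881 -185.67705803   97.29751131] [-0.62361677  0.35989133  3.50677845] [0.28789439 0.00665705 0.02676477] 13.21581824923302 29.476709961891174
```

servo_tool(
  rows=[
    [-1,0,0,-0.027,0],
    [-1,0,0,-0.0533,0],
    [-1,0,0,-0.0533,0],
    [-1,-0.011,0,-0.053,0],
    [-1,-0.022,0,-0.0525,0],
    [-1,-0.033,0,-0.0515,0],
    [-1,-0.042,0,-0.05,0],
    [-1,-0.052,0,-0.048,0],
    [-1,-0.061,0,-0.0452,0],
    [-1,-0.07,0,-0.042,0],
    [-1,-0.079,0,-0.038,0],
    [-1,-0.088,0,-0.034,0],
    [-1,-0.095,0,-0.03,0],
    [-1,-0.101,0,-0.026,0],
    [-1,-0.1073,0,-0.0218,0],
    [-1,-0.1073,0,-0.0218,0],
  ],
  newtons=22,
)

```text
time: 6.62
tool_pos: [535.5, -250.6, 109.8]
eef_rot: [0.695, 0.719, -0.0, 0.0]
force: [0.6, 1.3, 1.3]
grip_width: 13.0
finger_force: 30.0
```

Run:
```python
from h import *
import pickle
s=get_state(); print(s["tool_pos"],s["force"],s["torque"],s["grip_width"],s["finger_force"])
im={n:grab_frame(n) for n in("scene","top","wrist")}; pickle.dump(calibration("wrist"),open("w3.pkl","wb"))
for n in im: cv2.imwrite(f"pics/{n}3.png",im[n])
w=im["wrist"]
crops([(im["scene"],370,200,120,90),(im["top"],350,260,120,90),(w,200,160,240,180),(w,240,250,160,120)],"pics/c3.png")
```

```text
[ 535.53334151 -250.58849841  109.76198034] [0.61005017 1.3289899  1.33441195] [ 0.28758105 -0.05603704 -0.04376868] 13.017992875749442 30.034260749816895
```

View pics/c3.png

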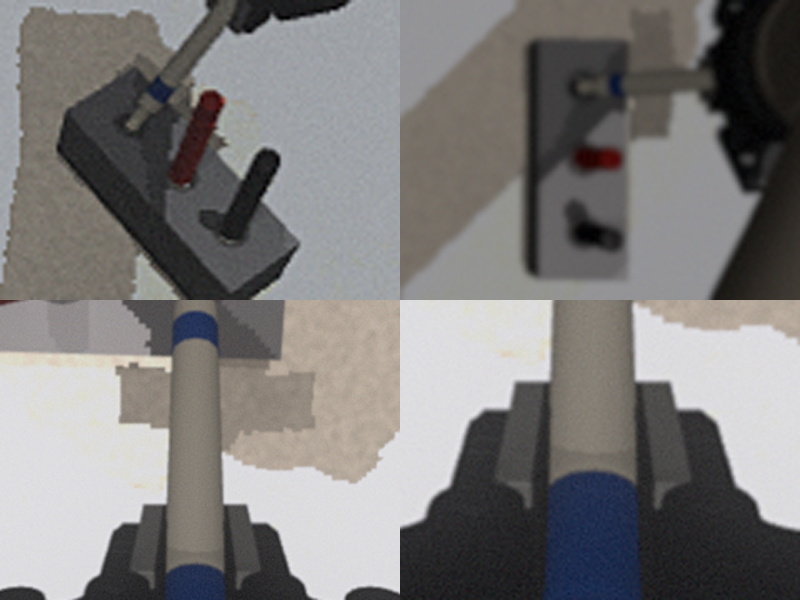

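servo_tool(
  rows=[
    [-1,0,0,0,0],
    [-1,0,0,0,0],
    [-1,-0.02,0,-0.027,0],
    [-1,-0.04,0,-0.054,0],
    [-1,-0.04,0,-0.12,0],
    [-1,-0.04,0,-0.12,0],
    [-1,-0.04,0,-0.12,0],
    [-1,-0.04,0,-0.12,0],
  ],
  newtons=60,
)

```text
time: 7.78
tool_pos: [535.8, -273.9, 181.1]
eef_rot: [0.695, 0.719, -0.0, -0.001]
force: [0.2, 0.4, -0.8]
grip_width: 12.3
finger_force: 58.4
```

Run:
```python
from h import *
import pickle
s=get_state(); print(s["tool_pos"],s["force"],s["torque"],s["grip_width"],s["finger_force"])
im={n:grab_frame(n) for n in("scene","top","wrist")}; pickle.dump(calibration("wrist"),open("w4.pkl","wb"))
for n in im: cv2.imwrite(f"pics/{n}4.png",im[n])
w=im["wrist"]; S=calibration("scene");T=calibration("top")
g=s["tool_pos"]+[0,0,19]; a=np.array([0.02,-.616,.788]); 
for d in(108,75,0): 
    p=g+a*(d-108); print(d,p.round(1),[proj(p,c).round(0) for c in(S,T,calibration("wrist"))])
crops([(im["scene"],380,180,80,60),(im["top"],380,255,80,60),(w,200,100,240,180),(w,270,90,100,75)],"pics/c4.png")
```

```text
[ 535.77712003 -273.88387653  181.10396957] [ 0.1899951   0.43644455 -0.75818324] [-0.011625   -0.01070095 -0.01178522] 12.254113797466676 58.413059413433075
108 [ 535.8 -273.9  200.1] [array([460., 170.]), array([471., 282.]), array([313., 322.])]
75 [ 535.1 -253.6  174.1] [array([448., 184.]), array([455., 283.]), array([314., 252.])]
0 [ 533.6 -207.4  115. ] [array([424., 214.]), array([422., 285.]), array([315., 141.])]
```

View pics/c4.png

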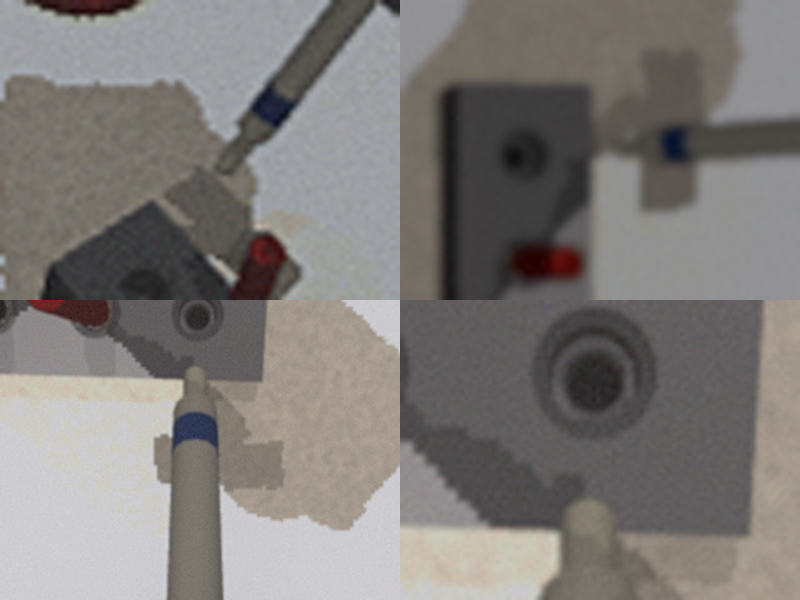

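Run:
```python
from h import *
import pickle
c=pickle.load(open("w4.pkl","rb"));T=calibration("top");S=calibration("scene")
g=np.array([535.8,-273.9,200.1])
tip,r=tri([((424.8,213.7),S),((421.7,283.8),T),((317,141),c)]); print(tip,*r)
tw,r2=tri([((424.8,213.7),S),((317,141),c)]); print(tw,*r2)
b,r3=tri([((434.2,201),S),((435.2,283.8),T),((317,178),c)]); print(b,*r3)
for p in(tip,tw): d=g-p; print(np.linalg.norm(d),np.degrees(np.arctan2(-d[1],d[2])),np.degrees(np.arctan2(d[0],d[2])))
print("socket",onz((318.5,108.75),c,50))
# wrist only: tip in tool plane x=const: distance 108 -> angle by wrist
from scipy.optimize import brentq
for d in(105,108,111):
  for off in (0,2.4):
    f=lambda t: proj(g+np.array([0,np.cos(t)*off,np.sin(t)*off])-d*np.array([0,-np.sin(t),np.cos(t)]),c)[1]-141
    print(d,off,np.degrees(brentq(f,.3,1)))
```

```text
[ 534.18060267 -207.19782177  115.37796907] [-1.2 -0.2] [0.7 0.5] [-1.3  0.2]
[ 533.65695139 -207.87381738  115.70943833] [-0.7 -0.2] [-2.2  1.4]
[ 534.38735771 -225.32500683  143.10384812] [-0.6 -0.1] [ 0.1 -0.1] [-2.3  1.2]
107.84074162308139 38.2135769634362 1.0950320018776718
107.17190092335315 38.03920812406616 1.4546799342438237
socket [ 535.16110454 -185.40336985   50.        ]
105 0 39.5871528392653
105 2.4 38.26499021041867
108 0 38.241636538540384
108 2.4 36.95709600567549
111 0 36.99212341247006
111 2.4 35.74306867340413
```

servo_tool(
  rows=[
    [-1,0.05,0.02,-0.06,0],
    [-1,0.15,0.06,-0.06,0],
    [-1,0.25,0.1,-0.06,0],
    [-1,0.35,0.14,-0.06,0],
    [-1,0.43,0.17,-0.06,0],
    [-1,0.5,0.2,-0.06,0],
    [-1,0.55,0.22,-0.06,0],
    [-1,0.57,0.232,-0.05,0],
    [-1,0.58,0.232,-0.03,0],
    [-1,0.592,0.232,-0.007,0],
    [-1,0.592,0.232,-0.007,0],
    [-1,0.592,0.232,-0.007,0],
  ],
)

```text
time: 9.43
tool_pos: [663.6, 84.5, 186.4]
eef_rot: [0.696, 0.718, -0.0, 0.0]
force: [0.0, 0.0, -0.4]
grip_width: 12.4
finger_force: 58.5
```

Run:
```python
from h import *
import pickle
s=get_state(); print(s["tool_pos"],s["force"],s["torque"],s["grip_width"],s["finger_force"])
F=[]
for i in range(3): im={n:grab_frame(n) for n in("scene","top","wrist")}; F.append(get_state()["force"])
print(np.round(F,2))
pickle.dump(calibration("wrist"),open("w5.pkl","wb"))
w=im["wrist"]; S=calibration("scene");T=calibration("top")
p=s["tool_pos"]+[-2.3,66.4,-65.9]; print(p,[proj(p,c).round(0) for c in(S,T,calibration("wrist"))])
for n in im: cv2.imwrite(f"pics/{n}5.png",im[n])
crops([(im["scene"],190,235,80,60),(im["top"],195,190,80,60),(w,200,60,240,180),(w,260,90,100,75)],"pics/c5.png")
```

```text
[663.57862303  84.4662968  186.36113025] [ 0.00843092  0.02897172 -0.390147  ] [-0.1130559  -0.00524748  0.06115553] 12.387157361855024 58.482578694820404
[[-0.3   0.06 -0.79]
 [ 0.51  0.06  0.09]
 [ 0.22 -0.58 -1.21]]
[661.27862303 150.8662968  120.46113025] [array([229., 259.]), array([241., 215.]), array([314., 144.])]
```

View pics/c5.png

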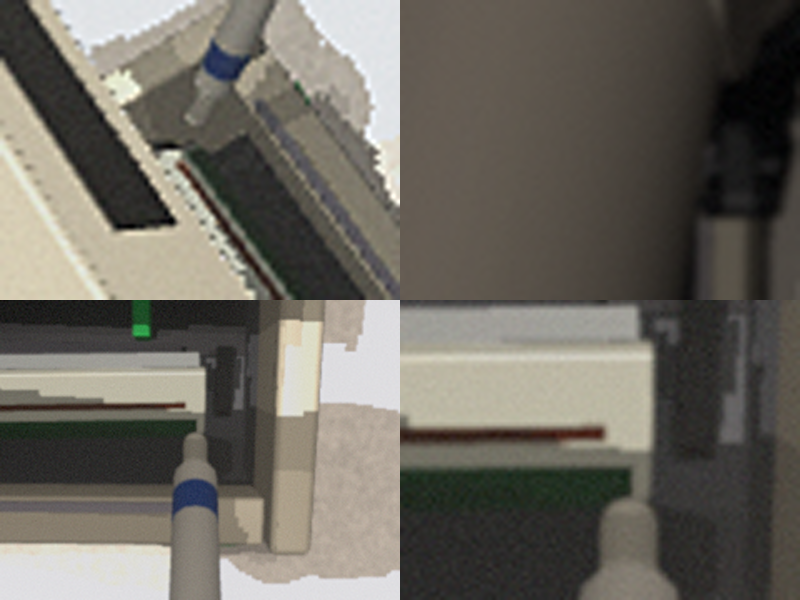

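Run:
```python
from h import *
import pickle
c=pickle.load(open("w5.pkl","rb"));c1=pickle.load(open("w1.pkl","rb"));S=calibration("scene")
tip,r=tri([((228.6,259),S),((317.25,141.5),c)]); print("tip",tip,*r)
L,r=tri([((225.6,267.4),S),((311,123.3),c)]); print("L",L,*r)
L1,r=tri([((225.6,267.4),S),((311,123.3),c),((379.1,111.9),c1)]); print("L1",L1,*r)
n=np.array([.02,-.616,.788]);xt=np.array([-.0375,.9993,0]);yt=np.array([.9993,.0375,0])
up=np.cross(yt,[0,0,1]);
slope=np.array([-.0295,.787,.616])
for l in(L,L1):
    d=l-tip; print("normal",d@n,"slope",d@slope,"along",d@yt)
for z in(112,109.5,107): 
    f=onz((311,123.3),c,z); print(z,f,f@yt,tip@yt)
```

```text
tip [662.8374145  151.71619672 118.97402809] [-0.1  0.1] [-0.1  0.5]
L [658.85135135 162.67912452 104.25463322] [ 0.2 -0.1] [ 0.2 -0.8]
L1 [659.20617006 162.48890335 103.85389885] [ 0.3 -0.2] [ 0.7 -0.4] [-0.5 -0.4]
normal -18.431767942708582 slope -0.3217341978308727 along -3.5721631148823434
normal -18.623274011421458 slope -0.728757785467143 along -3.2247260705703185
112 [658.89766934 161.99925727 112.        ] 664.5114131238206 668.0627856859477
109.5 [658.85627874 162.07233991 109.5       ] 664.472792091734 668.0627856859477
107 [658.81488814 162.14542254 107.        ] 664.4341710596475 668.0627856859477
```

servo_tool(
  rows=[
    [-1,0.004,-0.0047,0.006,0],
    [-1,0.009,-0.0047,0.012,0],
    [-1,0.0127,-0.0047,0.0176,0],
    [-1,0.0127,-0.0047,0.0176,0],
    [-1,0.0127,-0.0047,0.0176,0],
  ],
)

```text
time: 10.5
tool_pos: [660.6, 93.0, 175.7]
eef_rot: [0.695, 0.719, 0.0, 0.0]
force: [0.7, -0.5, -0.2]
grip_width: 12.5
finger_force: 58.5
```

```bash
cat > f.py <<'E'
from h import *
n=np.array([.02,-.616,.788])
F=[];P=[]
for i in range(5):
    grab_frame("top"); s=get_state(); F.append(s["force"]);P.append(s["tool_pos"])
F=np.array(F);P=np.mean(P,0)
print("t",s["time"],"F",F.mean(0).round(2),"Fn",(F@n).mean().round(2),"+-",(F@n).std().round(2),"P",P.round(1),"Pn",(P@n).round(2))
E
python3 f.py
```

```text
t 10.75 F [ 0.36 -0.16  0.12] Fn 0.2 +- 0.58 P [660.7  92.9 175.8] Pn 94.51
```

servo_tool(
  rows=[
    [-1,0.0015,0,0.002,0],
    [-1,0.0031,0,0.0039,0],
    [-1,0.0031,0,0.0039,0],
  ],
)

```text
time: 11.12
tool_pos: [660.4, 95.2, 173.1]
eef_rot: [0.695, 0.719, -0.0, -0.0]
force: [-0.2, 0.1, 0.5]
grip_width: 12.5
finger_force: 58.5
```

```bash
python3 f.py
```

```text
t 11.375 F [ 0.22  0.51 -0.94] Fn -1.05 +- 0.2 P [660.5  95.  173.3] Pn 91.24
```

servo_tool(
  rows=[
    [-1,0.001,0,0.0013,0],
    [-1,0.001,0,0.0013,0],
    [-1,0.001,0,0.0013,0],
  ],
)

```text
time: 11.75
tool_pos: [660.6, 95.4, 172.7]
eef_rot: [0.695, 0.719, 0.0, 0.0]
force: [0.4, -0.4, 1.0]
grip_width: 12.5
finger_force: 58.5
```

```bash
python3 f.py
```

```text
t 12.0 F [-0.1  -0.64  0.38] Fn 0.69 +- 0.41 P [660.6  95.4 172.6] Pn 90.43
```

servo_tool(
  rows=[
    [-1,0.001,0,0.0013,0],
    [-1,0.001,0,0.0013,0],
    [-1,0.001,0,0.0013,0],
  ],
)

```text
time: 12.38
tool_pos: [660.6, 95.9, 172.0]
eef_rot: [0.695, 0.719, 0.0, 0.0]
force: [0.6, -1.5, 1.2]
grip_width: 12.7
finger_force: 58.5
```

```bash
python3 f.py
```

```text
t 12.625 F [-0.19 -1.38  1.86] Fn 2.31 +- 0.32 P [660.6  95.9 171.9] Pn 89.58
```

servo_tool(
  rows=[
    [-1,0.0003,-0.003,0.0003,0],
    [-1,0.0003,-0.006,0.0003,0],
    [-1,0.0003,-0.009,0.0003,0],
    [-1,0.0003,-0.012,0.0003,0],
    [-1,0.0003,-0.015,0.0003,0],
  ],
)

```text
time: 13.25
tool_pos: [651.7, 95.8, 171.8]
eef_rot: [0.695, 0.719, 0.0, 0.0]
force: [1.9, -1.6, 3.0]
grip_width: 12.6
finger_force: 58.8
```

```bash
python3 f.py
```

```text
t 13.5 F [ 1.32 -1.93  2.89] Fn 3.49 +- 0.56 P [651.2  95.9 171.6] Pn 89.22
```

servo_tool(
  rows=[
    [-1,0,-0.003,0,0],
    [-1,0,-0.006,0,0],
    [-1,0,-0.009,0,0],
    [-1,0,-0.012,0,0],
    [-1,0,-0.015,0,0],
  ],
)

```text
time: 14.12
tool_pos: [642.5, 95.6, 171.7]
eef_rot: [0.695, 0.719, 0.0, 0.0]
force: [3.3, -2.3, 2.8]
grip_width: 12.6
finger_force: 58.9
```

```bash
python3 f.py
```

```text
t 14.375 F [ 1.45 -2.97  3.66] Fn 4.74 +- 0.61 P [642.   95.6 171.5] Pn 89.1
```

servo_tool(
  rows=[
    [-1,-0.0003,-0.003,-0.0004,0],
    [-1,-0.0004,-0.006,-0.0006,0],
    [-1,-0.0006,-0.009,-0.0007,0],
    [-1,-0.0007,-0.012,-0.0009,0],
    [-1,-0.0008,-0.015,-0.001,0],
  ],
)

```text
time: 15.0
tool_pos: [633.3, 95.1, 172.1]
eef_rot: [0.695, 0.719, 0.0, -0.0]
force: [2.0, -2.4, 3.0]
grip_width: 12.6
finger_force: 58.9
```

```bash
python3 f.py
```

```text
t 15.25 F [ 1.14 -2.67  3.52] Fn 4.45 +- 0.37 P [632.8  95.  172. ] Pn 89.64
```

servo_tool(
  rows=[
    [-1,-0.0004,-0.003,-0.0005,0],
    [-1,-0.0006,-0.006,-0.0007,0],
    [-1,-0.0007,-0.009,-0.0009,0],
    [-1,-0.0009,-0.012,-0.0011,0],
    [-1,-0.001,-0.015,-0.0013,0],
  ],
)

```text
time: 15.88
tool_pos: [624.1, 94.3, 172.8]
eef_rot: [0.695, 0.719, -0.0, -0.0]
force: [2.0, -1.0, 2.2]
grip_width: 12.8
finger_force: 58.8
```

```bash
python3 f.py
```

```text
t 16.125 F [ 0.3  -1.71  2.2 ] Fn 2.79 +- 0.58 P [623.8  94.2 172.7] Pn 90.52
```

servo_tool(
  rows=[
    [-1,-0.0001,-0.003,-0.0001,0],
    [-1,-0.0001,-0.006,-0.0002,0],
    [-1,-0.0002,-0.009,-0.0003,0],
    [-1,-0.0003,-0.012,-0.0003,0],
    [-1,-0.0003,-0.015,-0.0004,0],
  ],
)

```text
time: 16.75
tool_pos: [615.3, 93.7, 173.1]
eef_rot: [0.695, 0.719, 0.0, -0.0]
force: [0.6, -2.0, 1.8]
grip_width: 12.4
finger_force: 58.6
```

```bash
python3 f.py
```

```text
t 17.0 F [ 0.61 -1.39  1.89] Fn 2.36 +- 0.59 P [614.9  93.6 173. ] Pn 90.99
```

servo_tool(
  rows=[
    [-1,0,-0.003,0,0],
    [-1,0,-0.006,-0.0001,0],
    [-1,-0.0001,-0.009,-0.0001,0],
    [-1,-0.0001,-0.012,-0.0002,0],
    [-1,-0.0002,-0.015,-0.0002,0],
  ],
)

```text
time: 17.62
tool_pos: [606.4, 93.2, 173.3]
eef_rot: [0.695, 0.719, 0.0, 0.0]
force: [0.7, -0.8, 1.0]
grip_width: 12.4
finger_force: 58.6
```

```bash
python3 f.py
```

```text
t 17.875 F [ 0.11 -1.09  1.41] Fn 1.79 +- 0.31 P [606.1  93.1 173.2] Pn 91.24
```

servo_tool(
  rows=[
    [-1,0.0002,-0.003,0.0003,0],
    [-1,0.0004,-0.006,0.0005,0],
    [-1,0.0004,-0.009,0.0005,0],
    [-1,0.0004,-0.012,0.0005,0],
    [-1,0.0004,-0.015,0.0005,0],
  ],
)

```text
time: 18.5
tool_pos: [597.6, 93.0, 173.1]
eef_rot: [0.695, 0.719, 0.0, 0.0]
force: [1.5, -3.2, 2.8]
grip_width: 12.6
finger_force: 58.7
```

```bash
python3 f.py
```

```text
t 18.75 F [ 0.9  -2.05  2.46] Fn 3.22 +- 0.73 P [597.2  93.  173. ] Pn 91.01
```

servo_tool(
  rows=[
    [-1,0,-0.003,0,0],
    [-1,0,-0.006,-0.0001,0],
    [-1,-0.0001,-0.009,-0.0001,0],
    [-1,-0.0001,-0.012,-0.0002,0],
    [-1,-0.0001,-0.015,-0.0002,0],
  ],
)

```text
time: 19.38
tool_pos: [588.5, 92.7, 173.2]
eef_rot: [0.695, 0.719, 0.0, 0.0]
force: [2.8, -1.8, 2.6]
grip_width: 12.7
finger_force: 58.8
```

```bash
python3 f.py
```

```text
t 19.625 F [ 0.99 -2.06  2.9 ] Fn 3.57 +- 0.63 P [588.   92.7 173. ] Pn 91.03
```

Run:
```python
from h import *
w=grab_frame("wrist"); cv2.imwrite("pics/w6.png",w)
a=w.astype(int); r=a[90:200]; m=(r[...,2]-r[...,0]>22)&(r[...,2]<140)&(r[...,2]-r[...,1]>18)
ys,xs=np.nonzero(m); k=(xs>200)&(xs<470); ys=ys[k]+90;xs=xs[k]
for x0 in range(200,470,15):
    q=(xs>=x0)&(xs<x0+15)
    if q.sum()>2: print(x0+7,ys[q].mean().round(1),q.sum(),end=" | ")
# tip: column profile
print();print(a[128:160:2,317].tolist())
```

```text
327 139.7 15 | 342 139.7 22 | 357 139.7 23 | 372 139.4 25 | 387 139.5 18 | 402 139.1 15 | 417 138.9 15 | 432 138.8 27 | 447 138.4 5 | 
[[185, 205, 210], [182, 204, 209], [179, 203, 209], [119, 134, 135], [112, 125, 128], [79, 88, 98], [102, 119, 124], [106, 118, 125], [102, 116, 123], [103, 116, 124], [108, 121, 126], [102, 115, 120], [109, 123, 127], [103, 115, 123], [111, 120, 128], [113, 123, 130]]
```

servo_tool(
  rows=[
    [-1,0,-0.003,0,0],
    [-1,-0.0001,-0.006,-0.0001,0],
    [-1,-0.0001,-0.009,-0.0002,0],
    [-1,-0.0002,-0.012,-0.0003,0],
    [-1,-0.0003,-0.015,-0.0004,0],
  ],
)

```text
time: 20.3
tool_pos: [579.5, 92.3, 173.4]
eef_rot: [0.695, 0.719, 0.0, 0.0]
force: [2.0, -1.9, 1.9]
grip_width: 12.7
finger_force: 58.8
```

```bash
python3 f.py
```

```text
t 20.55 F [ 1.31 -2.41  2.23] Fn 3.27 +- 0.58 P [578.9  92.3 173.2] Pn 91.25
```

servo_tool(
  rows=[
    [-1,0,-0.003,0,0],
    [-1,-0.0001,-0.006,-0.0001,0],
    [-1,-0.0001,-0.009,-0.0002,0],
    [-1,-0.0002,-0.012,-0.0003,0],
    [-1,-0.0003,-0.015,-0.0003,0],
  ],
)

```text
time: 21.18
tool_pos: [570.5, 91.8, 173.6]
eef_rot: [0.695, 0.719, 0.0, 0.0]
force: [1.4, -2.7, 1.6]
grip_width: 12.5
finger_force: 58.8
```

```bash
python3 f.py
```

```text
t 21.425 F [ 0.6  -2.36  2.74] Fn 3.63 +- 0.33 P [570.   91.8 173.4] Pn 91.53
```

servo_tool(
  rows=[
    [-1,-0.0001,-0.003,-0.0001,0],
    [-1,-0.0001,-0.006,-0.0002,0],
    [-1,-0.0002,-0.009,-0.0003,0],
    [-1,-0.0003,-0.012,-0.0004,0],
    [-1,-0.0004,-0.015,-0.0005,0],
  ],
)

```text
time: 22.05
tool_pos: [561.4, 91.3, 173.8]
eef_rot: [0.695, 0.719, 0.0, -0.0]
force: [1.0, -1.4, 2.3]
grip_width: 12.7
finger_force: 58.7
```

```bash
python3 f.py
python3 - <<'E'
from h import *
w=grab_frame("wrist"); cv2.imwrite("pics/w7.png",w)
a=w.astype(int); r=a[90:200]; m=(r[...,2]-r[...,0]>22)&(r[...,2]<140)&(r[...,2]-r[...,1]>18)
ys,xs=np.nonzero(m); k=(xs>200)&(xs<470); ys=ys[k]+90;xs=xs[k]
for x0 in range(200,470,15):
    q=(xs>=x0)&(xs<x0+15)
    if q.sum()>2: print(x0+7,ys[q].mean().round(1),q.sum(),end=" | ")
E
```

```text
t 22.3 F [ 0.32 -1.75  2.35] Fn 2.94 +- 0.36 P [560.9  91.2 173.7] Pn 91.86
312 139.7 3 | 327 139.6 18 | 342 139.5 17 | 357 139.3 23 | 372 139.2 21 | 387 139.0 14 | 402 138.9 14 | 417 138.5 15 | 432 138.5 23 | 447 138.5 22 | 462 138.5 17 |
```

servo_tool(
  rows=[
    [-1,0,-0.003,0,0],
    [-1,-0.0001,-0.006,-0.0001,0],
    [-1,-0.0001,-0.009,-0.0001,0],
    [-1,-0.0001,-0.01,-0.0001,0],
    [-1,-0.0001,-0.01,-0.0001,0],
  ],
)

```text
time: 22.98
tool_pos: [555.4, 91.0, 173.9]
eef_rot: [0.695, 0.719, 0.0, -0.0]
force: [2.2, -2.5, 1.7]
grip_width: 12.7
finger_force: 58.7
```

```bash
python3 f.py
python3 - <<'E'
from h import *
w=grab_frame("wrist"); cv2.imwrite("pics/w8.png",w)
a=w.astype(int); r=a[90:200]; m=(r[...,2]-r[...,0]>22)&(r[...,2]<140)&(r[...,2]-r[...,1]>18)
ys,xs=np.nonzero(m); k=(xs>200)&(xs<470); xs=xs[k]; print("min col",np.sort(xs)[:6])
c=calibration("wrist"); S=calibration("scene")
print(onz((263.6,116.4),__import__("pickle").load(open("w1.pkl","rb")),108))
E
```

```text
t 23.225 F [ 1.08 -1.95  2.13] Fn 2.9 +- 0.29 P [555.4  91.  173.9] Pn 92.07
min col [323 324 324 325 325 326]
[555.53818951 157.56380859 108.        ]
```

servo_tool(
  rows=[
    [-1,-0.01,-0.01,-0.013,0],
    [-1,-0.025,-0.01,-0.033,0],
    [-1,-0.05,-0.01,-0.055,0],
    [-1,-0.13,-0.02,-0.055,0],
    [-1,-0.22,-0.03,-0.055,0],
    [-1,-0.31,-0.04,-0.055,0],
    [-1,-0.4,-0.05,-0.055,0],
    [-1,-0.49,-0.0536,-0.055,0],
    [-1,-0.57,-0.0536,-0.055,0],
    [-1,-0.609,-0.0536,-0.03,0],
    [-1,-0.609,-0.0536,0.02,0],
    [-1,-0.609,-0.0536,0.03,0],
    [-1,-0.609,-0.0536,0.03,0],
    [-1,-0.609,-0.0536,0.03,0],
  ],
)

```text
time: 25.02
tool_pos: [536.5, -275.5, 157.2]
eef_rot: [0.695, 0.719, 0.001, 0.001]
force: [-0.1, 0.4, -0.2]
grip_width: 12.3
finger_force: 58.5
```

```bash
python3 f.py
python3 - <<'E'
from h import *
w=grab_frame("wrist"); s=grab_frame("scene"); cv2.imwrite("pics/w9.png",w); cv2.imwrite("pics/s9.png",s)
a=w.astype(int)
for r in range(100,180,3): print(r,a[r,317].tolist(),end=" ")
E
```

```text
t 25.275 F [ 0.   -0.05 -0.49] Fn -0.36 +- 0.59 P [ 536.3 -275.3  156.8] Pn 303.88
100 [46, 47, 51] 103 [47, 46, 49] 106 [43, 41, 43] 109 [41, 41, 43] 112 [42, 41, 48] 115 [83, 80, 86] 118 [75, 75, 76] 121 [87, 89, 91] 124 [97, 98, 96] 127 [97, 98, 99] 130 [92, 92, 96] 133 [94, 95, 100] 136 [92, 92, 96] 139 [95, 99, 104] 142 [117, 129, 137] 145 [111, 125, 134] 148 [118, 129, 136] 151 [103, 115, 121] 154 [102, 114, 118] 157 [108, 115, 123] 160 [111, 121, 126] 163 [110, 120, 128] 166 [105, 107, 112] 169 [84, 53, 43] 172 [84, 55, 44] 175 [86, 54, 43] 178 [85, 53, 46]
```

servo_tool(
  rows=[
    [-1,0.0105,0,0.02,0],
    [-1,0.0105,0,0.039,0],
    [-1,0.0105,0,0.039,0],
    [-1,0.02,0,0.051,0],
    [-1,0.03,0,0.0643,0],
    [-1,0.0413,0,0.0785,0],
    [-1,0.0413,0,0.0785,0],
    [-1,0.0413,0,0.0785,0],
  ],
)

```text
time: 26.38
tool_pos: [534.8, -249.7, 108.5]
eef_rot: [0.695, 0.719, 0.0, -0.001]
force: [-0.3, 1.3, 0.8]
grip_width: 12.7
finger_force: 58.5
```

```bash
python3 f.py
python3 - <<'E'
from h import *
im={n:grab_frame(n) for n in("scene","top","wrist")}
for n in im: cv2.imwrite(f"pics/{n}10.png",im[n])
w=im["wrist"]
crops([(im["scene"],370,200,80,60),(im["top"],380,255,80,60),(w,200,100,240,180),(w,270,90,100,75)],"pics/c10.png")
E
```

```text
t 26.625 F [ 0.17  2.05 -0.18] Fn -1.4 +- 0.42 P [ 534.8 -250.1  108.7] Pn 250.44
```

View pics/c10.png

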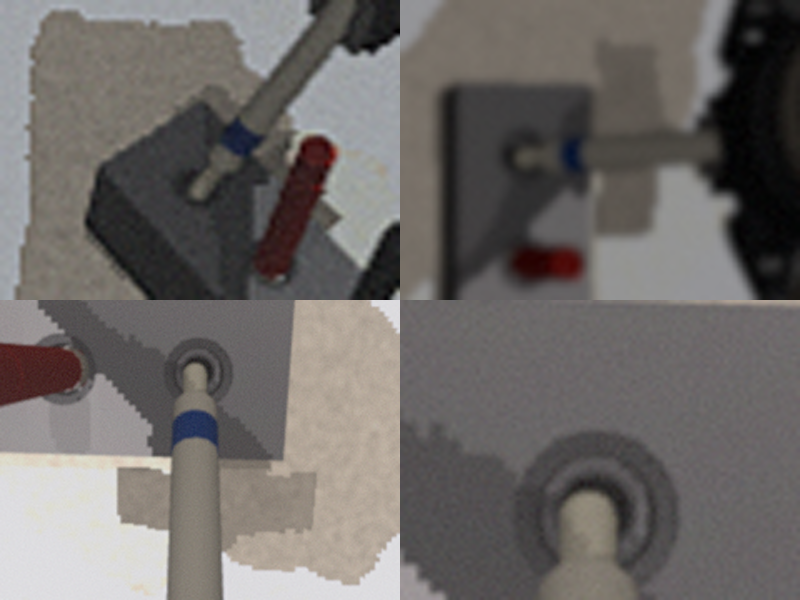

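servo_tool(
  rows=[
    [-1,0.003,0.0025,0,0],
    [-1,0.006,0.0025,-0.003,0],
    [-1,0.012,0.0025,-0.0075,0],
    [-1,0.018,0.0025,-0.011,0],
    [-1,0.0242,0.0025,-0.0147,0],
    [-1,0.034,0.0025,-0.019,0],
    [-1,0.044,0.0025,-0.023,0],
    [-1,0.0543,0.0025,-0.0263,0],
    [-1,0.065,0.0025,-0.029,0],
    [-1,0.075,0.0025,-0.031,0],
    [-1,0.0853,0.0025,-0.0328,0],
    [-1,0.096,0.0025,-0.0335,0],
    [-1,0.107,0.0025,-0.0338,0],
    [-1,0.1167,0.0025,-0.0338,0],
    [-1,0.1167,0.0025,-0.0338,0],
  ],
  newtons=22,
)

```text
time: 28.65
tool_pos: [534.1, -179.5, 129.0]
eef_rot: [0.695, 0.719, 0.0, -0.0]
force: [-0.2, -1.5, 1.1]
grip_width: 12.8
finger_force: 56.3
```

```bash
python3 f.py
python3 - <<'E'
from h import *
im={n:grab_frame(n) for n in("scene","top","wrist")}
for n in im: cv2.imwrite(f"pics/{n}11.png",im[n])
s=im["scene"].astype(int); S=calibration("scene")
# blue band pixels (dark blue) near stand
m=(s[...,0]-s[...,2]>35)&(s[...,0]>60); ys,xs=np.nonzero(m[195:260,380:470]); print("scene blue",np.c_[xs+380,ys+195].mean(0),len(xs),np.c_[xs+380,ys+195].min(0),np.c_[xs+380,ys+195].max(0))
P=get_state()["tool_pos"]; g=P+[0,0,19]
w=im["wrist"].astype(int); m=(w[...,0]-w[...,2]>35)&(w[...,0]>60); ys,xs=np.nonzero(m[100:470,260:380])
from collections import Counter
rows=Counter((ys+100).tolist()); print(sorted(rows.items())[::4])
c=calibration("wrist")
for t in(-5,0,5,10,15):
    a=np.array([0,-np.sin(np.radians(t)),np.cos(np.radians(t))]); print(t,[ (proj(g-a*(108-d),S).round(1).tolist(),proj(g-a*(108-d)+[0,7,0],c).round(1).tolist()) for d in(32,0)])
E
```

```text
t 28.9 F [-0.17 -0.96 -0.19] Fn 0.44 +- 0.58 P [ 534.  -179.8  128.8] Pn 222.95<stdin>:6: RuntimeWarning: Mean of empty slice.
  ret = um.true_divide(
Traceback (most recent call last):
ValueError: zero-size array to reduction operation minimum which has no identity
```

Run:
```python
from h import *
P=get_state()["tool_pos"]; g=P+[0,0,19]
for n in("scene","wrist"):
    im=cv2.imread(f"pics/{n}11.png").astype(int); c=calibration(n)
    hsv=cv2.cvtColor(im.astype(np.uint8),cv2.COLOR_BGR2HSV); m=(hsv[...,0]>105)&(hsv[...,0]<130)&(hsv[...,1]>90)&(hsv[...,2]>40)
    k,l,st,ce=cv2.connectedComponentsWithStats(m.astype(np.uint8))
    print(n,[(st[i].tolist(),ce[i].round(1).tolist()) for i in range(1,k) if st[i,4]>8 and st[i,4]<3000])
    for t in(-5,0,5,10):
        r=np.radians(t); a=np.array([0,-np.sin(r),np.cos(r)]);e=np.array([0,np.cos(r),np.sin(r)])
        print(t,[proj(g-a*(108-d)+(e*7 if n=="wrist" else 0),c).round(1).tolist() for d in(27,31,35)])
```

```text
scene [([414, 203, 4, 10, 25], [415.6, 206.6]), ([407, 232, 6, 4, 13], [409.2, 233.6]), ([0, 387, 8, 11, 73], [3.2, 391.5])]
-5 [[411.5, 231.5], [411.7, 230.6], [412.0, 229.7]]
0 [[408.8, 233.3], [409.2, 232.3], [409.5, 231.3]]
5 [[406.2, 235.0], [406.6, 233.9], [407.1, 232.8]]
10 [[403.6, 236.5], [404.2, 235.3], [404.8, 234.2]]
wrist [([306, 247, 23, 10, 97], [316.4, 250.4]), ([296, 312, 42, 57, 1880], [316.6, 340.7])]
-5 [[314.9, 254.9], [314.9, 256.5], [314.9, 258.2]]
0 [[315.3, 243.9], [315.3, 245.9], [315.2, 248.0]]
5 [[315.7, 233.1], [315.6, 235.5], [315.6, 237.9]]
10 [[316.1, 222.3], [316.0, 225.1], [315.9, 228.0]]
```

servo_tool(
  rows=[
    [-1,-0.004,0,0,0],
    [-1,-0.0083,0,0,0],
    [-1,-0.0083,0,0.006,0],
    [-1,-0.0083,0,0.012,0],
    [-1,-0.0083,0,0.018,0],
    [-1,-0.0083,0,0.023,0],
    [-1,-0.0083,0,0.028,0],
    [-1,-0.0083,0,0.028,0],
  ],
  newtons=20,
)

```text
time: 30.05
tool_pos: [534.0, -185.4, 112.0]
eef_rot: [0.695, 0.719, -0.0, -0.0]
force: [1.0, -0.2, -1.5]
grip_width: 12.6
finger_force: 56.3
```

```bash
python3 f.py
```

```text
t 30.3 F [ 0.44 -0.22 -0.2 ] Fn -0.01 +- 0.27 P [ 534.2 -185.5  112.3] Pn 213.46
```

No contact force: the shoulder is in the socket mouth. Lower further.

servo_tool(
  rows=[
    [-1,0,0,0.006,0],
    [-1,0,0,0.012,0],
    [-1,0,0,0.017,0],
    [-1,0,0,0.022,0],
    [-1,0,0,0.022,0],
  ],
)

```text
time: 30.92
tool_pos: [534.0, -185.4, 98.7]
eef_rot: [0.695, 0.719, -0.0, -0.0]
force: [-0.9, -0.4, -0.5]
grip_width: 12.7
finger_force: 56.3
```

```bash
python3 f.py
```

```text
t 31.175 F [ 0.4   0.4  -0.63] Fn -0.73 +- 0.19 P [ 534.2 -185.5   99.1] Pn 203.04
```

servo_tool(
  rows=[
    [-1,0,0,0.0015,0],
    [-1,0,0,0.003,0],
    [-1,0,0,0.004,0],
    [-1,0,0,0.004,0],
  ],
)

```text
time: 31.68
tool_pos: [534.3, -185.6, 97.1]
eef_rot: [0.695, 0.719, 0.0, 0.0]
force: [-1.6, 0.3, 4.8]
grip_width: 12.8
finger_force: 56.7
```

```bash
python3 f.py
```

```text
t 31.925 F [-1.32  0.24  5.37] Fn 4.06 +- 0.28 P [ 534.3 -185.6   97.1] Pn 201.53
```

servo_tool(
  rows=[
    [-0.4,0,0,0,0],
    [-0.3,0,0,0,0],
    [-0.3,0,0,0,0],
    [-0.3,0,0,0,0],
    [-0.3,0,0,-0.02,0],
    [-0.3,0,0,-0.06,0],
    [-0.3,0,0,-0.12,0],
    [-0.3,0,0,-0.2,0],
    [-0.3,0,0,-0.2,0],
    [-0.3,0,0,-0.2,0],
  ],
)

```text
time: 33.17
tool_pos: [533.9, -185.3, 216.7]
eef_rot: [0.695, 0.719, 0.0, -0.0]
force: [0.5, -0.1, -0.2]
grip_width: 30.2
finger_force: 0.0
```

```bash
python3 f.py
python3 - <<'E'
from h import *
from collections import OrderedDict
S=calibration("scene");T=calibration("top")
def blobs(im):
    hsv=cv2.cvtColor(im,cv2.COLOR_BGR2HSV); m=(hsv[...,0]>105)&(hsv[...,0]<130)&(hsv[...,1]>90)&(hsv[...,2]>40)
    k,l,st,ce=cv2.connectedComponentsWithStats(m.astype(np.uint8)); return [(st[i].tolist(),ce[i].round(1).tolist()) for i in range(1,k) if st[i,4]>5 and 370<ce[i][0]<470]
for n in("scene","wrist"):
    im=grab_frame(n); cv2.imwrite(f"pics/{n}12.png",im); old=cv2.imread("pics/scene0.png" if n=="scene" else "pics/w2.png")
    if n=="scene":
        print(blobs(old),blobs(im))
        d=cv2.absdiff(im,old).max(2)
        for nm,(x,y,w,h) in dict(red=(425,222,18,40),dish=(375,138,46,48),roll=(272,192,50,48),lid=(95,200,160,205)).items(): print(nm,np.mean(d[y:y+h,x:x+w]>40).round(3))
    else:
        hsv=cv2.cvtColor(im,cv2.COLOR_BGR2HSV); m=(hsv[...,0]>105)&(hsv[...,0]<130)&(hsv[...,1]>90)&(hsv[...,2]>40)
        k,l,st,ce=cv2.connectedComponentsWithStats(m.astype(np.uint8)); c=calibration("wrist")
        for i in range(1,k):
            if st[i,4]>30: print(ce[i],st[i],onz(ce[i],c,135))
E
```

```text
t 33.425 F [ 0.08  0.29 -0.38] Fn -0.47 +- 0.44 P [ 533.4 -185.1  215.6] Pn 294.57
[([414, 210, 7, 11, 44], [416.8, 214.3])] [([412, 211, 8, 10, 49], [415.9, 215.0])]
red 0.0
dish 0.213
roll 0.0
lid 0.0
[317.91638796 244.43812709] [309 231  19  24 299] [ 535.55693172 -184.60275009  135.        ]
```

servo_tool(
  rows=[
    [-0.3,0.08,-0.08,-0.05,0],
    [-0.3,0.16,-0.08,-0.05,0],
    [-0.3,0.24,-0.08,-0.05,0],
    [-0.3,0.24,-0.08,-0.05,0],
    [-0.3,0.24,-0.08,-0.05,0],
  ],
)

```text
time: 34.15
tool_pos: [481.3, -43.8, 246.6]
eef_rot: [0.695, 0.719, -0.0, 0.0]
force: [-0.4, -0.0, 0.6]
grip_width: 29.9
finger_force: 0.0
```

Run:
```python
from h import *
def hs(im,lo,hi,s): 
    h=cv2.cvtColor(im,cv2.COLOR_BGR2HSV); m=((h[...,0]>=lo)&(h[...,0]<=hi)&(h[...,1]>s)&(h[...,2]>50)).astype(np.uint8)
    k,l,st,ce=cv2.connectedComponentsWithStats(m); return [(ce[i].round(1).tolist(),int(st[i,4])) for i in range(1,k) if st[i,4]>15 and 370<ce[i][0]<520 and ce[i][1]<360]
for n in("scene","top"):
    im=grab_frame(n); cv2.imwrite(f"pics/{n}13.png",im); old=cv2.imread(f"pics/{n}0.png")
    print(n,"blue",hs(old,105,130,90),hs(im,105,130,90)); print("red",hs(old,0,6,120),hs(im,0,6,120))
```

```text
scene blue [([416.9, 213.4], 36)] []
red [([398.2, 155.8], 645), ([433.0, 229.7], 31)] [([433.3, 229.9], 27)]
top blue [([412.5, 283.4], 45)] [([414.2, 282.7], 21)]
red [([458.6, 204.5], 1341), ([412.3, 307.3], 41)] [([458.2, 204.5], 1371)]
```

```bash
python3 -c "
from station import *
print(hand_in())"
```

```text
the job is handed in; nothing more can be done
None
```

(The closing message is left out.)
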